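Set the cartridge reader and hold its filter slide at the green notch

TASK

Slide the cartridge carrier along its rail by its red grip until it clicks into the ball detent that parks the cartridge under the white reader head. Then take the yellow grip of the filter slide on top of the head and pull the slide out, over the first (amber) notch, until the second, green filter clicks into its notch under the round port; do not pull it past that notch. Finish while still gripping the yellow grip and holding the slide still in the green notch, with the carrier still parked and the two bottles and the timer left where they stand.

Things in the scene. Friction and masses are not known exactly. Their poses are not given: they have to be found in the camera images.
- reader: grey base plate 150x400x12 mm fixed to the bench, rail along its y. Origin: centre of its underside; x away from the robot (front is -x), z up. White head at x -41..74, y 60..140, z 62..100 mm, rear column; guide strips on it up to z 112. Filter slide runs on top; nothing is higher than the yellow grip (146 mm)
- carrier (a joint): carrier on the rail, m; grows toward reader +y, 0 to 0.145 between hard stops. One ball detent, at 0.120: cartridge under the head. The ball catches within 6 mm of the notch centre and draws the free carrier to the centre; 1 to 3 N of friction elsewhere, about 6 N to leave the notch. Starts at 0 to 0.06
- carrier_grip: red upright bar, 14 mm (reader x) by 26 mm (reader y), on a 22x34x6 mm foot on the 70 mm wide carrier. Origin: centre of the foot's underside, 36 mm above the bench; bar top 40 mm above the origin; axes as the reader's. At joint carrier = q it is at reader (0, -120 + 1000 q, 36) mm
- filter_slide (a joint): filter slide pulled out, m; grows toward reader -x (to the front), 0 to 0.115. Ball detents at 0.035 (amber), 0.070 (green), 0.105 (blue filter under the port). Starts at 0 to 0.022. Each notch catches within 6 mm of its centre and draws the slide to it; about 6 N to leave a notch, 1 to 3 N of friction elsewhere
- filter_grip: yellow upright bar, 26 mm (reader x) by 14 mm (reader y), on a 34x22x6 mm foot at the front end of the 38 mm wide steel slide. Origin: centre of the foot's underside, 106 mm above the bench; bar top 40 mm above the origin; axes as the reader's. At joint filter_slide = q it is at reader (-72 - 1000 q, 100, 106) mm
- port (a point): centre of the black ring (42 mm wide, the port) on top of the head, at reader (0, 100, 115) mm; the filter in use is seen through it. The slide's three round 25 mm filters, 35 mm apart, are amber, green, blue from the front to the back
- green_bottle: bystander: small white bottle with green cap and band, 30 mm diameter, 52 mm tall, standing loose in front of the reader; origin: centre of its underside
- orange_bottle: bystander: small white bottle with orange cap and band, 30 mm diameter, 52 mm tall, standing loose in front of the reader; origin: centre of its underside
- timer: bystander: white lab timer 68 x 62 x 18 mm lying loose in front of the reader; origin: centre of its underside

How it is judged (in metres and radians):
On the way, in this order (a step that is already met when the one before it is completed fails the run):
1. the carrier rests in its detent under the head (within 3 mm), the filter slide still before the green notch (value of joint carrier between 0.117 and 0.123 m and value of joint filter_slide below 0.055 m), for 0.3 s.
2. the filter slide is gripped and still in the green notch (within 3 mm) (value of joint filter_slide between 0.067 and 0.073 m and contact force between the fingers and filter_grip above 3 N and x of the grasp point in the frame of filter_grip between -0.018 and 0.018 m and y of the grasp point in the frame of filter_grip between -0.012 and 0.012 m and z of the grasp point in the frame of filter_grip below 0.06 m and value of joint carrier between 0.117 and 0.123 m), for 0.3 s.
At the end, for the whole second after the job is handed in: The fingers grip the yellow bar between them (over 3 N; TCP within 18 mm of its axis along the slide, 12 mm across, under 60 mm above its foot) and hold the slide still at the green notch, 0.070 m +- 3 mm; the carrier is in its detent, 0.120 m +- 3 mm (all of step 2 and velocity of joint filter_slide between -0.005 and 0.005 m/s); the arm keeps its last pose, push and grip.
It fails at once if the filter slide is pulled more than 12 mm past the green notch (value of joint filter_slide above 0.082 m).
It fails at once if the green bottle is moved more than 15 mm (distance of green_bottle from where it was at the start of the episode above 0.015 m).
It fails at once if the orange bottle is moved more than 15 mm (distance of orange_bottle from where it was at the start of the episode above 0.015 m).
It fails at once if the timer is moved more than 15 mm (distance of timer from where it was at the start of the episode above 0.015 m).
It also fails if it takes over 51 s, if anything falls off the work surface, if the arm or the gripper's body presses on something with over 40 N, if the wrist force passes 120 N, or if a joint passes its speed limit or range.

ROBOT

A 6-joint arm with a two-finger parallel gripper is mounted at the origin on a cart in front of the work surface, level with it; the furniture and walls round the work are solid. World frame = base frame: x ahead of the robot, y to its left, z up, the work surface at z = 0. Lengths are in mm, angles in rad, forces in N, time in s.
With the tool pointing down it reaches from about 325 to 750 mm from the base axis. Payload 7.6 kg.
Tool frame: the origin (TCP) lies between the finger pads, 19 mm behind the fingertips; this is the grasp point; z points along the fingers, y is the line along which they close (so a half turn about z gives the same grasp; the last joint's range is limited). The gripper opens to 85 mm and grips with 20 to 120 N. Pads are 22 mm wide; open, the fingers measure 114 mm over their backs; the gripper's body (76 mm by 85 mm) begins 54 mm behind the grasp point. The pads swing forward as they close: fully open they stand 13 mm farther back than shut.
Start: joints at [1.054, 0.052, 1.401, -0, 1.689, -0.07], TCP at [226.829, 473.489, 250.023] pointing down, gripper open.
Joint ranges: [-2.9, 2.9], [-0.91, 2.17], [0.12, 2.37], [-1.06, 4.2], [0.26, 2.73], [-2.93, 2.93]. Speed limits (rad/s): [2.57, 2.57, 3.01, 3.14, 3.14, 3.14].

INTERFACE

Orientations are given as a unit quaternion [x, y, z, w].
In Python, from workcell import env, eyes, workorder gives the robot as it stands. The module is installed in compiled form; this text tells all that it offers.
- The arm moves only by the shell command python3 -m pendant 'ROWS' [FORCE]. ROWS is JSON, a list of rows, each a list of 3 entries, a list of its own where there are three numbers: the finger opening in m, from 0 to 0.0854, then the shift along the world's x, y, z in m, then the turn, a rotation vector about the world's x, y, z in degrees. A call has 1 to 12 rows; each row shifts and turns the commanded pose from where the row before left it; what a row does not reach is not made up. A row lasts 1/10 s, in which the tool goes at most 50 mm and 8.59 degrees, less where a joint would pass 70% of its speed; a pose out of reach is approached as far as the arm can. A call is refused whole if a number of a shift passes 0.05 or a number of a turn 8.59, either way. A call with a gripper value outside its range is refused whole. The fingers move at their own pace and stop on an object; FORCE is the grip in N (left out, the last holds). Time passes only in rows, so rows that do not move let the fingers close. It gives the time, the measured TCP pose, the force, the opening and the grip force at its end, in the units of the state.
- env.read_state(): the state, without advancing time (a new reading comes with each control period).
- eyes.camera(name): name is "scene" or "top" or "wrist"; returns a dict with "color" (400x640x3 uint8, red, green, blue), "fx", "fy", "cx", "cy" (pixels), "view" (4x4, takes a point from world to camera coordinates); the wrist camera has in their place "hand_eye" (4x4, takes a point from camera to tool coordinates, whose origin is the TCP and whose axes are the flange's). Camera axes: x right, y up, looking along -z (the intrinsics and any distortion apply to the point x, -y, -z); pixel columns grow to the right and rows downward; lengths in mm; the calibration is good to about 2 mm. A picture is of the moment at which its call begins: read the wrist's pose just before it. There is no depth.
- workorder.hand_in(): hands the job in; it is judged then, once.
The state is a dict: "t": time; "joint_positions": joint angles; "joint_vel": joint speeds; "tau": joint torques, N m; "tool_pos": TCP position; "ee_rot": TCP orientation; "wrist_force": force on the tool from outside, world axes, zero at the start; "wrist_torque": the same for the moment, N m; "gripper_width": opening from 0.0 (shut) to 1.0 (fully open); "finger_force": force on a finger pad.
Only numpy, scipy, OpenCV 4.12 (cv2) and the standard library are available. Lean on these libraries where they do the work, as an engineer would, in place of code of your own. Each camera call takes 0.05 s, during which the arm holds its last target. There are 200 camera calls.

## Working session

There is one attempt and no reset: what is moved stays moved. The work goes in short steps, Python scripts to look and compute and a shell command to move; the robot and the scene stay as the last step left them, time stands still between calls to the robot, and variables do not carry over. Pictures are saved under pics/ and viewed, at most 10 in all, crops included, and the job is handed in when it is done.

```bash
mkdir -p pics
python3 - <<'E'
from workcell import env,eyes
import cv2
s=env.read_state();print(s)
for n in("scene","top"):
    c=eyes.camera(n);cv2.imwrite(f"pics/{n}0.png",c["color"][:,:,::-1]);print(n,c["fx"],c["fy"],c["cx"],c["cy"],c["view"],c.keys())
E
```

```text
{'t': 0.0, 'joint_positions': array([ 1.05369015e+00,  5.28179983e-02,  1.40174852e+00,  9.73421857e-06,
        1.68861182e+00, -7.03008697e-02]), 'joint_vel': array([-0.00058523, -0.00016524,  0.00224298,  0.00227997,  0.00078689,
        0.00152542]), 'tau': array([ 2.32104940e-03, -3.81668329e+01, -3.60185874e+01,  5.97587132e-05,
        6.22686261e-03, -3.22467429e-05]), 'tool_pos': array([226.6831548 , 473.22689254, 249.1702236 ]), 'ee_rot': array([ 2.21548370e-01,  9.75149061e-01, -7.57491076e-04, -2.34153697e-04]), 'wrist_force': array([-0.29123881, -0.07175222,  0.51578965]), 'wrist_torque': array([-0.01571542, -0.00764266,  0.01351606]), 'finger_force': 0.0, 'gripper_width': 1.0021829821118857}
scene 438.37375519469987 438.37375519469987 315.29819675084104 209.06097312307324 [[ 5.75820681e-01 -8.17408474e-01 -1.65508339e-02 -3.54408704e+02]
 [ 5.76623202e-01  3.91682506e-01  7.17001044e-01 -3.54917814e+02]
 [-5.79600057e-01 -4.22407625e-01  6.96875579e-01 -6.30919437e+02]
 [ 0.00000000e+00  0.00000000e+00  0.00000000e+00  1.00000000e+00]] dict_keys(['color', 'fx', 'fy', 'cx', 'cy', 'view'])
top 408.2924691696756 408.2924691696756 321.159589752191 202.0748157408082 [[-1.65541404e-03 -9.99836635e-01  1.79989448e-02 -6.08822599e+01]
 [ 9.92872480e-01  5.01589714e-04  1.19180476e-01 -5.64786552e+02]
 [-1.19170035e-01  1.80679500e-02  9.92709450e-01 -8.97960948e+02]
 [ 0.00000000e+00  0.00000000e+00  0.00000000e+00  1.00000000e+00]] dict_keys(['color', 'fx', 'fy', 'cx', 'cy', 'view'])
```

View pics/scene0.png

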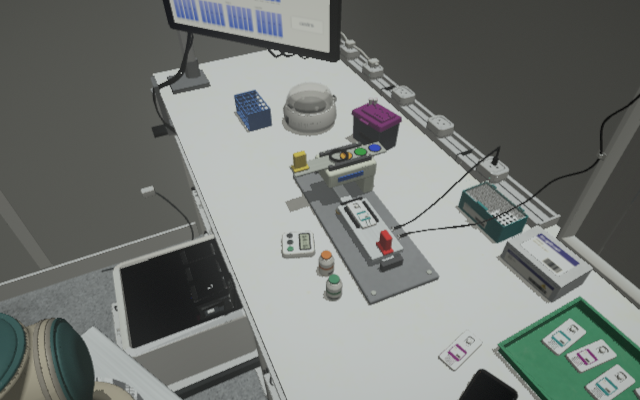

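View pics/top0.png

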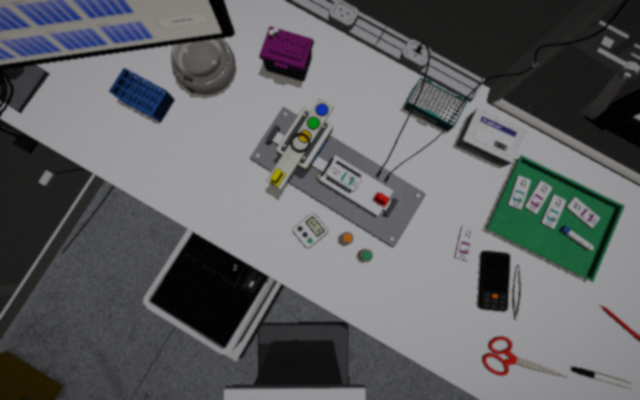

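The scene view shows the yellow grip at (300,160) and the red grip at (385,240). The top view has yellow at (277,176), red at (381,199) and the port ring at (302,140). The bottles are at (347,238) and (365,255), and the timer at (310,230). The reader is turned about 30°, with its rail running toward the upper left.

```bash
cat > h.py <<'E'
import numpy as np,cv2
from workcell import env,eyes
def ray(c,uv,z):
    V=np.asarray(c["view"]);R=V[:3,:3];o=-R.T@V[:3,3]
    d=R.T@np.array([(uv[0]-c["cx"])/c["fx"],-(uv[1]-c["cy"])/c["fy"],-1.])
    return (o+d*(z-o[2])/d[2])
def blob(img,lo,hi,roi):
    h=cv2.cvtColor(img,cv2.COLOR_RGB2HSV);m=cv2.inRange(h,np.array(lo),np.array(hi))
    k=np.zeros_like(m);x0,y0,x1,y1=roi;k[y0:y1,x0:x1]=1;m=m*k
    cs,_=cv2.findContours(m,cv2.RETR_EXTERNAL,cv2.CHAIN_APPROX_NONE)
    return m,max(cs,key=cv2.contourArea)
E
python3 - <<'E'
from h import *
t=eyes.camera("top");im=t["color"]
hs=cv2.cvtColor(im,cv2.COLOR_RGB2HSV)
print(im[220,380],im[150,262],im[230,400],im[199,381],im[176,277],im[195,381],im[204,381])
c0=im[230,400].astype(int)
m=(np.abs(im.astype(int)-c0).max(2)<18).astype(np.uint8)*255
roi=np.zeros_like(m);roi[100:255,240:435]=1;m*=roi
m=cv2.morphologyEx(m,cv2.MORPH_OPEN,np.ones((3,3)))
cs,_=cv2.findContours(m,cv2.RETR_EXTERNAL,cv2.CHAIN_APPROX_NONE)
cs=[c for c in cs if cv2.contourArea(c)>300]
pts=np.vstack(cs)[:,0]
W=np.array([ray(t,p,12)[:2] for p in pts],np.float32)
r=cv2.minAreaRect(W);print("plate",r);print(cv2.boxPoints(r))
for n,lo,hi,roi,z in(("red",(0,150,60),(8,255,255),(360,180,400,215),76),("red2",(172,150,60),(180,255,255),(360,180,400,215),76),("yel",(20,130,80),(35,255,255),(260,160,295,192),146)):
    try:
        m,c=blob(im,lo,hi,roi);q=c[:,0]
        print(n,cv2.contourArea(c),q.min(0),q.max(0),cv2.minAreaRect(c),[ray(t,q.mean(0),zz).round(1) for zz in(z,z-20)])
    except Exception as e:print(n,e)
for n,uv in(("ob",(347,238)),("gb",(365,255))):print(n,ray(t,uv,52))
print("timer",ray(t,(310,230),18),"port",ray(t,(302,140.5),115))
big=np.hstack([cv2.resize(im[120:200,240:340],None,fx=4,fy=4,interpolation=2),cv2.resize(im[160:240,340:440],None,fx=4,fy=4,interpolation=2)])
cv2.imwrite("pics/z.png",big[:,:,::-1])
E
```

```text
[ 97  97 101] [ 96  96 100] [ 95  97 101] [122  10   5] [144 136   3] [159  26  22] [92 39 38]
plate ((629.3408813476562, -98.69931030273438), (397.5585632324219, 150.5435791015625), 57.86280822753906)
[[ 459.86218  -226.98029 ]
 [ 587.339    -307.0617  ]
 [ 798.8196     29.581665]
 [ 671.3428    109.663086]]
red 95.0 [374 194] [388 205] ((380.8000183105469, 198.9000244140625), (12.969193458557129, 8.944271087646484), 26.56505012512207) [array([ 566.5, -191.3,   76. ]), array([ 569.1, -194.6,   56. ])]
red2 0.0 [376 199] [376 199] ((376.0, 199.0), (0.0, 0.0), 0.0) [array([ 566.6, -180.5,   76. ]), array([ 569.1, -183.5,   56. ])]
yel 139.5 [270 169] [284 186] ((276.61541748046875, 177.076904296875), (10.53930377960205, 15.531606674194336), 33.6900634765625) [array([602.4,  30.1, 146. ]), array([606.1,  31.9, 126. ])]
ob [ 482.37230197 -118.10129827   52.        ]
gb [ 444.89026708 -157.58279488   52.        ]
timer [501.90764084 -35.68755717  18.        ] port [686.58126575 -19.31556446 115.        ]
```

View pics/z.png

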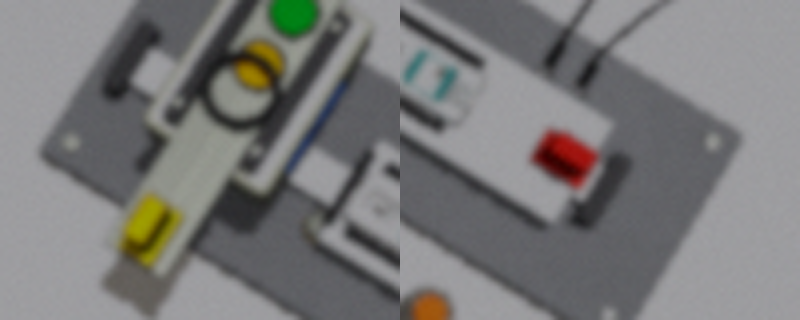

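The crop puts the ring at about (300.5,142.5) in the full image, with the yellow bar just in front of it. The plate fit gives the reader centre at (629,-99) and yaw at -32.1°. From that, q_carrier is about 0.007 and q_slide about 0.018. I'll use the same tool orientation for both grips, closing along reader y, and move above the red grip first.

```bash
python3 -m pendant '[[0.05,[0.022,-0.044,0],[0,0,-6.5]],[0.05,[0.023,-0.045,0],[0,0,0]],[0.05,[0.023,-0.045,0],[0,0,0]],[0.05,[0.023,-0.045,0],[0,0,0]],[0.05,[0.023,-0.045,0],[0,0,0]],[0.05,[0.023,-0.045,0],[0,0,0]],[0.05,[0.023,-0.045,0],[0,0,0]],[0.05,[0.023,-0.045,0],[0,0,0]],[0.05,[0.023,-0.045,0],[0,0,0]],[0.05,[0.023,-0.045,0],[0,0,0]],[0.05,[0.023,-0.045,0],[0,0,0]],[0.05,[0.023,-0.045,0],[0,0,0]]]' 30
python3 -m pendant '[[0.05,[0.022,-0.044,0],[0,0,0]],[0.05,[0.022,-0.044,0],[0,0,0]],[0.05,[0.022,-0.043,0],[0,0,0]],[0.05,[0,0,-0.03],[0,0,0]],[0.05,[0,0,-0.03],[0,0,0]],[0.05,[0,0,0],[0,0,0]],[0.05,[0,0,0],[0,0,0]]]'
cat >> h.py <<'E'
from scipy.spatial.transform import Rotation as Ro
def wcam():
    s=env.read_state();c=eyes.camera("wrist")
    T=np.eye(4);T[:3,:3]=Ro.from_quat(s["ee_rot"]).as_matrix();T[:3,3]=s["tool_pos"]
    c["view"]=np.linalg.inv(T@np.asarray(c["hand_eye"]));return s,c
E
python3 - <<'E'
from h import *
s,c=wcam();im=c["color"];cv2.imwrite("pics/w1.png",im[:,:,::-1])
R=Ro.from_quat(s["ee_rot"]).as_matrix()
print(s["tool_pos"],"yang",np.degrees(np.arctan2(R[1,1],R[0,1])),R[:,2],s["gripper_width"],s["t"])
m,k=blob(im,(0,150,60),(8,255,255),(0,0,640,400));print(cv2.minAreaRect(k),cv2.contourArea(k))
print(ray(c,k[:,0].mean(0),76))
E
```

```text
t: 1.35
tool_pos: [499.6, -62.4, 249.9]
ee_rot: [0.277, 0.961, 0.0, -0.0]
wrist_force: [0.6, 0.6, -0.1]
gripper_width: 0.587
finger_force: 0.0
t: 2.05
tool_pos: [565.0, -191.1, 190.2]
ee_rot: [0.276, 0.961, 0.0, -0.0]
wrist_force: [0.2, -0.5, 0.5]
gripper_width: 0.586
finger_force: 0.0
[ 565.00667148 -191.0929359   190.24369193] yang 57.90950418208903 [-8.47195426e-04  4.08375588e-04 -9.99999558e-01] 0.5855045538909106 2.05
((316.5, 201.5), (27.0, 31.0), 90.0) 759.5
[ 563.80885322 -190.44527868   76.        ]
```

View pics/w1.png

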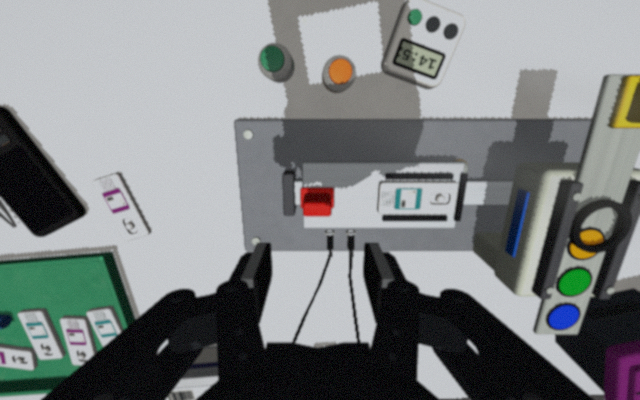

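The wrist view shows the reader squared to the image, the red grip at (317,201), the bottles at (272,58) and (341,72), and the timer at (425,42). I'll refine the red top face and the plate edges from here.

Run:
```python
from h import *
s,c=wcam();im=c["color"]
print("red rows@317",[tuple(im[y,317]) for y in range(183,218,2)])
print("red cols@205",[int(im[207,x,0]) for x in range(296,338,2)],"@193",[int(im[193,x,0]) for x in range(296,338,2)])
V=np.asarray(c["view"]);print("campos",-V[:3,:3].T@V[:3,3])
e=np.array([.532,.847]);x=np.array([.847,-.532]);O=np.array([629.3,-98.7])
def rd(p):d=p[:2]-O;return (d@x).round(1),(d@e).round(1)
for u,v,z in((400,119,12),(400,250,12),(235,119,12),(317,188,76),(317,213,42),(302,200,76),(333,200,76),(602,223,115)):print((u,v),z,rd(ray(c,(u,v),z)))
g=cv2.cvtColor(im,cv2.COLOR_RGB2GRAY);print([int(v) for v in g[110:128,450]],[int(v) for v in g[240:262,300]],[int(v) for v in g[220,228:250]])
print("tool",rd(s["tool_pos"]))
z=cv2.resize(im[150:240,270:370],None,fx=5,fy=5,interpolation=2);cv2.imwrite("pics/w1z.png",z[:,:,::-1])
```

```text
red rows@317 [(np.uint8(161), np.uint8(164), np.uint8(166)), (np.uint8(107), np.uint8(92), np.uint8(96)), (np.uint8(109), np.uint8(15), np.uint8(19)), (np.uint8(125), np.uint8(26), np.uint8(24)), (np.uint8(97), np.uint8(14), np.uint8(17)), (np.uint8(68), np.uint8(11), np.uint8(6)), (np.uint8(66), np.uint8(12), np.uint8(6)), (np.uint8(66), np.uint8(14), np.uint8(2)), (np.uint8(78), np.uint8(12), np.uint8(16)), (np.uint8(136), np.uint8(17), np.uint8(10)), (np.uint8(182), np.uint8(41), np.uint8(35)), (np.uint8(199), np.uint8(45), np.uint8(37)), (np.uint8(199), np.uint8(45), np.uint8(40)), (np.uint8(195), np.uint8(37), np.uint8(31)), (np.uint8(195), np.uint8(36), np.uint8(32)), (np.uint8(187), np.uint8(57), np.uint8(55)), (np.uint8(192), np.uint8(167), np.uint8(170)), (np.uint8(197), np.uint8(199), np.uint8(202))]
red cols@205 [113, 127, 125, 143, 187, 197, 198, 199, 197, 195, 195, 195, 199, 196, 200, 197, 192, 163, 180, 196, 200] @193 [192, 192, 178, 190, 134, 72, 64, 67, 65, 65, 68, 64, 69, 66, 63, 70, 72, 106, 138, 175, 197]
campos [ 498.85140731 -149.06219105  314.59204831]
(400, 119) 12 (np.float64(-71.7), np.float64(-27.6))
(400, 250) 12 (np.float64(76.7), np.float64(-14.4))
(235, 119) 12 (np.float64(-71.6), np.float64(-195.3))
(317, 188) 76 (np.float64(-16.8), np.float64(-112.0))
(317, 213) 42 (np.float64(19.0), np.float64(-112.0))
(302, 200) 76 (np.float64(-5.9), np.float64(-125.1))
(333, 200) 76 (np.float64(-5.9), np.float64(-98.0))
(602, 223) 115 (np.float64(-0.5), np.float64(102.2))
[198, 200, 199, 199, 188, 179, 159, 124, 100, 101, 112, 122, 125, 121, 126, 123, 126, 127] [128, 128, 128, 127, 126, 124, 129, 127, 137, 165, 192, 199, 201, 197, 204, 201, 202, 203, 199, 202, 199, 198] [201, 198, 199, 197, 201, 197, 203, 200, 199, 201, 198, 198, 197, 181, 150, 121, 120, 124, 128, 127, 124, 124]
tool (np.float64(-4.8), np.float64(-112.2))
```

View pics/w1z.png

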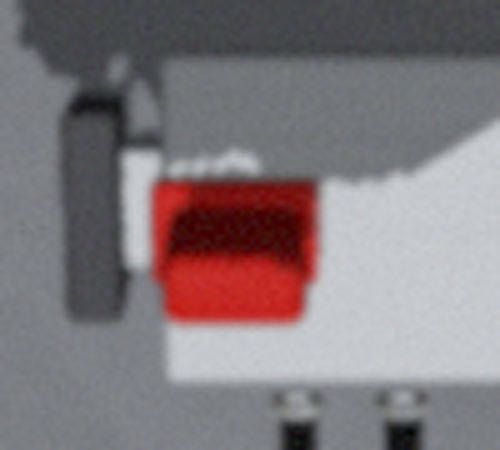

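The top face of the red bar spans rows 201–214 and columns 303–331, so it sits at about (1,-112) in the reader frame. The tool is at (-4.8,-112), so I shift +5.5 mm along reader x, descend to z=64 and grip.

```bash
python3 -m pendant '[[0.05,[0.0045,-0.003,-0.04],[0,0,0]],[0.05,[0,0,-0.04],[0,0,0]],[0.05,[0,0,-0.03],[0,0,0]],[0.05,[0,0,-0.016],[0,0,0]],[0.05,[0,0,0],[0,0,0]],[0.015,[0,0,0],[0,0,0]],[0.015,[0,0,0],[0,0,0]],[0.015,[0,0,0],[0,0,0]],[0.015,[0,0,0],[0,0,0]],[0.015,[0,0,0],[0,0,0]]]' 30
```

```text
t: 3.15
tool_pos: [571.1, -194.8, 67.0]
ee_rot: [0.276, 0.961, -0.0, 0.002]
wrist_force: [-0.7, 0.6, 6.9]
gripper_width: 0.296
finger_force: 32.3
```

```bash
python3 -m pendant '[[0.015,[0.0,0.0,0.003],[0,0,0]],[0.015,[0.0053,0.0085,0],[0,0,0]],[0.015,[0.0106,0.0169,0],[0,0,0]],[0.015,[0.0106,0.0169,0],[0,0,0]],[0.015,[0.0106,0.0169,0],[0,0,0]],[0.015,[0.0106,0.0169,0],[0,0,0]],[0.015,[0.0053,0.0085,0],[0,0,0]],[0.015,[0,0,0],[0,0,0]],[0.015,[0,0,0],[0,0,0]]]'
```

```text
t: 4.05
tool_pos: [624.1, -110.0, 67.3]
ee_rot: [0.276, 0.961, -0.0, 0.002]
wrist_force: [8.9, -3.3, -7.0]
gripper_width: 0.299
finger_force: 32.7
```

```bash
for i in 1; do :; done
python3 -m pendant '[[0.015,[0.0035,0.0035,-0.001],[0,0,0]],[0.015,[0.0011,0.0017,0],[0,0,0]],[0.015,[0,0,0],[0,0,0]]]'
python3 -m pendant '[[0.015,[0.0011,0.0017,0],[0,0,0]],[0.015,[0,0,0],[0,0,0]]]'
python3 -m pendant '[[0.015,[0.0011,0.0017,0],[0,0,0]],[0.015,[0,0,0],[0,0,0]]]'
```

```text
t: 4.35
tool_pos: [627.9, -104.1, 67.1]
ee_rot: [0.276, 0.961, 0.0, 0.001]
wrist_force: [-0.1, 1.6, 4.0]
gripper_width: 0.298
finger_force: 34.1
t: 4.55
tool_pos: [629.1, -102.3, 67.1]
ee_rot: [0.276, 0.961, 0.0, 0.001]
wrist_force: [0.8, 1.0, 5.3]
gripper_width: 0.295
finger_force: 34.3
t: 4.75
tool_pos: [630.3, -100.3, 67.1]
ee_rot: [0.276, 0.961, 0.001, 0.001]
wrist_force: [1.8, 2.5, 5.0]
gripper_width: 0.296
finger_force: 34.2
```

```bash
python3 -m pendant '[[0.015,[0.0008,0.0012,0],[0,0,0]],[0.015,[0,0,0],[0,0,0]]]'
python3 -m pendant '[[0.015,[0.0008,0.0012,0],[0,0,0]],[0.015,[0,0,0],[0,0,0]]]'
python3 -m pendant '[[0.015,[0.0005,0.0009,0],[0,0,0]],[0.015,[0,0,0],[0,0,0]]]'
```

```text
t: 4.95
tool_pos: [630.9, -99.3, 67.1]
ee_rot: [0.276, 0.961, 0.001, 0.001]
wrist_force: [-0.0, 3.3, 6.1]
gripper_width: 0.303
finger_force: 34.3
t: 5.15
tool_pos: [631.5, -98.5, 67.1]
ee_rot: [0.276, 0.961, 0.0, 0.001]
wrist_force: [-1.4, 0.8, 6.0]
gripper_width: 0.301
finger_force: 34.4
t: 5.35
tool_pos: [631.9, -97.9, 67.1]
ee_rot: [0.276, 0.961, -0.0, 0.001]
wrist_force: [-0.9, 0.0, 7.5]
gripper_width: 0.297
finger_force: 34.5
```

The pull force rose and then fell back to zero, so the carrier is at the notch. I release, rise and check.

```bash
python3 -m pendant '[[0.045,[0,0,0.0],[0,0,0]],[0.045,[0,0,0],[0,0,0]],[0.045,[0,0,0],[0,0,0]],[0.045,[0,0,0],[0,0,0]],[0.045,[0,0,0.02],[0,0,0]],[0.045,[0,0,0.04],[0,0,0]],[0.045,[0,0,0.04],[0,0,0]],[0.045,[-0.02,0.01,0.04],[0,0,0]],[0.045,[-0.04,0.02,0.0],[0,0,0]],[0.045,[-0.02,0.01,0],[0,0,0]],[0.045,[0,0,0],[0,0,0]]]'
python3 - <<'E'
from h import *
s,c=wcam();im=c["color"];cv2.imwrite("pics/w2.png",im[:,:,::-1]);print(s["tool_pos"])
h=cv2.cvtColor(im,cv2.COLOR_RGB2HSV)
e=np.array([.532,.847]);x=np.array([.847,-.532]);O=np.array([629.3,-98.7])
def rd(p):d=p[:2]-O;return (d@x).round(1),(d@e).round(1)
for n,lo,hi,z in(("red",(0,150,150),(8,255,255),76),("yel",(20,130,170),(35,255,255),146)):
    m,k=blob(im,lo,hi,(0,0,640,400));r=cv2.minAreaRect(k);print(n,r,rd(ray(c,r[0],z)))
E
```

```text
t: 6.45
tool_pos: [549.9, -56.6, 206.6]
ee_rot: [0.276, 0.961, 0.0, 0.0]
wrist_force: [-0.2, -0.5, -0.4]
gripper_width: 0.53
finger_force: 0.0
[549.92546922 -56.60710985 206.59530006]
red ((325.0, 280.5), (9.0, 22.0), 90.0) (np.float64(0.2), np.float64(2.0))
yel ((471.08111572265625, 228.01351928710938), (15.289106369018555, 30.57821273803711), 9.462322235107422) (np.float64(-88.5), np.float64(100.7))
```

View pics/w2.png

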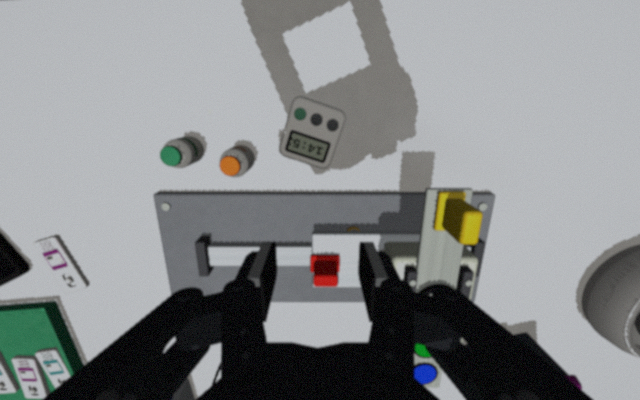

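The red grip is now at (325,272), next to the head, so the carrier has travelled about 114 mm. The yellow bar is at about (460,218), and the bottles and timer haven't moved. Next I go above the yellow grip and check the carrier against the plate.

```bash
python3 - <<'E'
from h import *
s,c=wcam()
e=np.array([.532,.847]);x=np.array([.847,-.532]);O=np.array([629.3,-98.7])
for u,v in((155,192),(494,192)):
    d=ray(c,(u,v),12)[:2]-O;print((d@x).round(1),(d@e).round(1))
E
python3 -m pendant '[[0.045,[0.02,0.031,0.005],[0,0,0]],[0.045,[0.02,0.03,0],[0,0,0]],[0.045,[0.017,0.03,0],[0,0,0]],[0.045,[0,0,0],[0,0,0]],[0.045,[0,0,0],[0,0,0]]]'
python3 - <<'E'
from h import *
s,c=wcam();im=c["color"];print(s["tool_pos"])
u,v=320,200
m,k=blob(im,(20,130,60),(35,255,255),(0,0,640,400));print(cv2.boundingRect(k))
X,Y,w,h=cv2.boundingRect(k);a,b=max(0,X-25),max(0,Y-25)
z=cv2.resize(im[b:Y+h+25,a:X+w+25],None,fx=5,fy=5,interpolation=2);print(a,b,z.shape);cv2.imwrite("pics/w3.png",z[:,:,::-1])
E
```

```text
-73.6 -193.0
-73.9 197.8
t: 7.05
tool_pos: [609.1, 33.3, 210.0]
ee_rot: [0.276, 0.961, -0.0, -0.001]
wrist_force: [0.2, -0.5, 0.4]
gripper_width: 0.526
finger_force: 0.0
[609.13146693  33.3168063  210.02468917]
(305, 187, 26, 51)
280 162 (505, 380, 3)
```

View pics/w3.png

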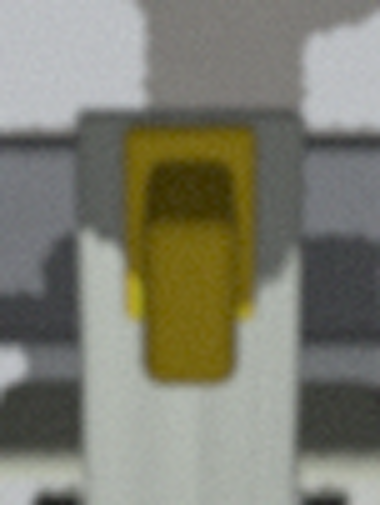

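In that same picture the plate centre reads y=+2.4 and the red bar y=+2.0, so the carrier is at about 0.1196 and parked. The top face of the yellow bar is centred at pixel (318.3,222.4).

Run:
```python
from h import *
s,c=wcam()
e=np.array([.532,.847]);x=np.array([.847,-.532])
p=ray(c,(318.3,222.4),146);d=p[:2]-s["tool_pos"][:2];print(p,d,"reader",d@x,d@e)
print("ref",[(p[:2]-[629.3,-98.7])@k for k in(x,e)])
```

```text
[608.17545158  34.38819768 146.        ] [-0.67870871  1.71092788] reader -1.4850799040121205 1.0880828788699886
ref [np.float64(-88.69541367804412), np.float64(101.48744368053636)]
```

```bash
python3 -m pendant '[[0.035,[-0.001,0.0015,-0.03],[0,0,0]],[0.035,[0,0,-0.025],[0,0,0]],[0.035,[0,0,-0.018],[0,0,0]],[0.035,[0,0,0],[0,0,0]],[0.005,[0,0,0],[0,0,0]],[0.005,[0,0,0],[0,0,0]],[0.005,[0,0,0],[0,0,0]],[0.005,[0,0,0],[0,0,0]],[0.005,[0,0,0],[0,0,0]]]' 30
```

```text
t: 8.05
tool_pos: [608.2, 34.3, 139.6]
ee_rot: [0.277, 0.961, 0.0, 0.001]
wrist_force: [-0.7, -3.1, 5.6]
gripper_width: 0.154
finger_force: 34.9
```

```bash
python3 -m pendant '[[0.005,[-0.0068,0.0043,0],[0,0,0]],[0.005,[-0.0068,0.0043,0],[0,0,0]],[0.005,[-0.0068,0.0043,0],[0,0,0]],[0.005,[-0.0068,0.0043,0],[0,0,0]],[0.005,[-0.0068,0.0043,0],[0,0,0]],[0.005,[0,0,0],[0,0,0]],[0.005,[0,0,0],[0,0,0]]]'
python3 -m pendant '[[0.005,[-0.0034,0.0021,0],[0,0,0]],[0.005,[0,0,0],[0,0,0]],[0.005,[0,0,0],[0,0,0]]]'
python3 -m pendant '[[0.005,[-0.0017,0.0011,0],[0,0,0]],[0.005,[0,0,0],[0,0,0]]]'
python3 -m pendant '[[0.005,[-0.0017,0.0011,0],[0,0,0]],[0.005,[0,0,0],[0,0,0]]]'
```

```text
t: 8.75
tool_pos: [573.3, 56.2, 139.6]
ee_rot: [0.276, 0.961, -0.0, 0.001]
wrist_force: [-4.0, -2.7, 9.2]
gripper_width: 0.156
finger_force: 35.3
t: 9.05
tool_pos: [570.2, 58.2, 139.6]
ee_rot: [0.277, 0.961, -0.0, 0.001]
wrist_force: [-3.5, -3.1, 7.7]
gripper_width: 0.156
finger_force: 35.2
t: 9.25
tool_pos: [568.5, 59.2, 139.6]
ee_rot: [0.277, 0.961, -0.0, 0.001]
wrist_force: [-3.1, -3.4, 8.2]
gripper_width: 0.155
finger_force: 35.2
t: 9.45
tool_pos: [566.6, 60.4, 139.5]
ee_rot: [0.277, 0.961, -0.0, 0.0]
wrist_force: [-5.0, -2.1, 9.5]
gripper_width: 0.151
finger_force: 35.4
```

```bash
python3 -m pendant '[[0.005,[-0.0008,0.0005,0],[0,0,0]],[0.005,[0,0,0],[0,0,0]]]'
python3 -m pendant '[[0.005,[-0.0008,0.0005,0],[0,0,0]],[0.005,[0,0,0],[0,0,0]]]'
python3 -m pendant '[[0.005,[-0.0008,0.0005,0],[0,0,0]],[0.005,[0,0,0],[0,0,0]]]'
python3 -m pendant '[[0.005,[-0.0008,0.0005,0],[0,0,0]],[0.005,[0,0,0],[0,0,0]]]'
```

```text
t: 9.65
tool_pos: [565.8, 61.0, 139.5]
ee_rot: [0.276, 0.961, -0.0, 0.0]
wrist_force: [-5.7, -1.8, 8.7]
gripper_width: 0.16
finger_force: 35.4
t: 9.85
tool_pos: [564.9, 61.5, 139.5]
ee_rot: [0.277, 0.961, -0.0, 0.0]
wrist_force: [-4.9, -2.3, 8.5]
gripper_width: 0.161
finger_force: 35.4
t: 10.05
tool_pos: [564.4, 61.8, 139.6]
ee_rot: [0.277, 0.961, -0.0, 0.001]
wrist_force: [-2.7, -3.2, 8.7]
gripper_width: 0.158
finger_force: 35.2
t: 10.25
tool_pos: [563.8, 62.2, 139.6]
ee_rot: [0.277, 0.961, -0.0, 0.001]
wrist_force: [-1.9, -4.9, 6.7]
gripper_width: 0.155
finger_force: 35.1
```

The pull force peaked at 3.9 N and then crossed zero at 52.4 mm of travel, which matches the green notch centre. I'll check the port and carrier visually.

Run:
```python
from h import *
a=eyes.camera("top")["color"][90:270,240:400];b=eyes.camera("scene")["color"][120:300,270:430]
z=np.hstack([cv2.resize(i,(400,450),interpolation=2) for i in(a,b)]);cv2.imwrite("pics/f.png",z[:,:,::-1])
```

```text
(no output)
```

View pics/f.png

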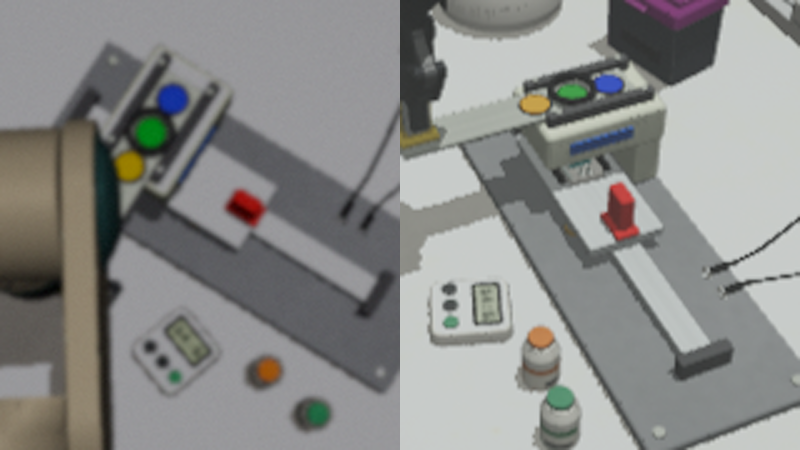

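Both crops show the green filter centred in the port ring, at (151,131) in the left crop and (572,92) in the right. The cartridge is under the head and the bottles and timer are in place. I hold still briefly, then hand in.

```bash
python3 -m pendant '[[0.005,[0,0,0],[0,0,0]],[0.005,[0,0,0],[0,0,0]],[0.005,[0,0,0],[0,0,0]],[0.005,[0,0,0],[0,0,0]],[0.005,[0,0,0],[0,0,0]]]' && python3 -c "
from workcell import workorder
print(workorder.hand_in())"
```

```text
t: 10.85
tool_pos: [563.8, 62.2, 139.6]
ee_rot: [0.277, 0.961, -0.0, 0.001]
wrist_force: [-3.2, -3.8, 7.5]
gripper_width: 0.159
finger_force: 35.1
the job is handed in; nothing more can be done
None
```

The job is handed in (no verdict came back): the carrier is parked in its detent (about 0.1196 m), the slide is still gripped and held at the green notch (about 0.070 m), the final images show green centred in the port with the bottles and timer in place, and it took about 11 s.

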